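# Close and lock the red shut-off valve

## Task

Close the shut-off valve with the red knob: push its spring plunger down by the knob and, keeping it down, slide the red keeper under the steel bridge as far as it goes, so that the plunger stays trapped down when you let go. Leave the blue valve as it is.

Things in the scene. Friction and masses are not known exactly. Their poses are not given: they have to be found in the camera images.
- red_knob (a point): Centre of the top of the red upright round knob, 23 mm wide, 30 mm tall, 91 mm above the table when up. It stands on the red keeper plate (38 mm in x, 68 in y, 6 thick), which lies on the plunger: all sink together; knob and plate slide together. z up; +y: the way the keeper slides to lock, towards the steel bridge; front edge of the plate 47 mm in +y. Grasp with fingers closing along x.
- red_plunger (a joint): How far the red plunger is pushed down: 0 up, 0.014 m fully down. Its spring pushes back with 4.5 N at the top and 9 N fully down. Let go unlocked, it springs up to 0; trapped under the bridge it rests at about 0.010.
- red_keeper (a joint): How far the red keeper is slid along +y: 0 open (starts at 0 to 0.003), 0.020 m fully home at its stop under the bridge; friction about 1 N. The bridge blocks it at about 0.004 unless the plunger is pushed down at least 0.010 m.
- blue_knob (a point): Centre of the top of the blue knob of the other, otherwise identical valve; same axes and sizes as the red one. It must not be moved.
- red_valve: Valve of the red knob, fixed to the table; grey body 58 (x) x 110 (y) mm, 38 high, brass hose barbs on its +-x sides. Origin on the table under it; same axes as the knob, whose open place is x 0, y -25 mm. Steel bridge at its +y end: y 26 to 46 mm, 60 wide in x, underside 51, top 61 mm above the table. Plunger fully down, the keeper plate is 4 mm below the bridge's underside.

How it is judged:
By the outcome, as a careful person would: the job done as asked, in the order asked, and still so for the second after the job is handed in, with the robot touching nothing.
It also fails if it takes over 32 s, if anything falls off the work surface, if the arm or the gripper's body presses on something with over 40 N, if the wrist force passes 120 N, or if a joint passes its speed limit or range.

## Robot

A 6-joint arm with a two-finger parallel gripper is mounted at the origin on a cart in front of the work surface, level with it; the furniture and walls round the work are solid. World frame = base frame: x ahead of the robot, y to its left, z up, the work surface at z = 0. Lengths are in mm, angles in rad, forces in N, time in s.
With the tool pointing down it reaches from about 275 to 1000 mm from the base axis. Payload 8.4 kg.
Tool frame: the origin (TCP) lies on the centre line of the jaws, within the pads' length; the fingertips stand 25 mm ahead of it and the grasp point (between the pads) lies 6 mm ahead of it; z points along the fingers, y is the line along which they close (so a half turn about z gives the same grasp; the last joint's range is limited). The gripper opens to 85 mm and grips with 20 to 120 N. Pads are 22 mm wide; open, the fingers measure 114 mm over their backs; the gripper's body (76 mm by 85 mm) begins 54 mm behind the grasp point. The pads swing forward as they close: fully open they stand 13 mm farther back than shut.
Start: joints at [1.173, 0.353, 1.633, -0, 1.155, -0.002], TCP at [240.965, 576.683, 256.281] pointing down, gripper open.
Joint ranges: [-2.63, 2.63], [-0.92, 2.1], [0.06, 2.66], [-1.3, 4.44], [0, 2.69], [-3.02, 3.02]. Speed limits (rad/s): [2.22, 2.22, 2.79, 3.14, 3.14, 3.14].

## Interface

Orientations are given as [roll, pitch, yaw] about the fixed x, y, z axes, in that order (R = Rz(yaw) Ry(pitch) Rx(roll)).
In Python, from rig import r gives the robot as it stands.
- The arm moves only by the shell command python3 -m jog 'ROWS' [FORCE]. ROWS is JSON, a list of rows, each a list of 3 entries, a list of its own where there are three numbers: the turn, a rotation vector about the tool's x, y, z in rad, then the shift along the tool's x, y, z in m, then the opening, from -1 (shut) to 1 (fully open). In form: [[[rx, ry, rz], [x, y, z], gripper], ...]. A call has 1 to 12 rows; each row shifts and turns the commanded pose from where the row before left it, along the tool's axes as they then stand; what a row does not reach is not made up. A row lasts 1/10 s, in which the tool goes at most 50 mm and 8.59 degrees, less where a joint would pass 70% of its speed; a pose out of reach is approached as far as the arm can. A call with a gripper value outside its range is refused whole. The fingers move at their own pace and stop on an object; FORCE is the grip in N (left out, the last holds). Time passes only in rows, so rows that do not move let the fingers close. It gives the time, the measured TCP pose, the force, the opening and the grip force at its end, in the units of the state.
- r.sense(): the state, without advancing time (a new reading comes with each control period).
- r.grab_frame(name): name is "side" or "top"; returns the picture (480x640x3 uint8, red, green, blue); there is no depth.
- r.camera_params(name): a dict with "fx", "fy", "cx", "cy" (pixels), "k1" (the pictures are not rectified: a ray, as slopes to the right and down, at radius r is drawn at 1 + k1 r^2 times it, then the intrinsics apply), "rvec" (rotation vector, rad) and "tvec" (3), from world to camera coordinates, as OpenCV has them. Camera axes: x right, y down, z forward; pixel columns grow to the right and rows downward; lengths in mm; the calibration is good to about 2 mm. A picture is of the moment at which its call begins. camera_params takes no time and is no camera call.
- r.sign_off(): hands the job in; it is judged then, once.
The state is a dict: "clock": time; "qpos": joint angles; "qvel": joint speeds; "joint_efforts": joint torques, N m; "eef_pos": TCP position; "tcp_rot": TCP orientation; "contact_force": force on the tool from outside, world axes, zero at the start; "wrist_torque": the same for the moment, N m; "opening": opening from 0.0 (shut) to 1.0 (fully open); "grasp_force": force on a finger pad.
Only numpy, scipy, OpenCV 4.12 (cv2) and the standard library are available. Lean on these libraries where they do the work, as an engineer would, in place of code of your own. Each camera call takes 0.05 s, during which the arm holds its last target. There are 200 camera calls.

## Working session

There is one attempt and no reset: what is moved stays moved. The work goes in short steps, Python scripts to look and compute and a shell command to move; the robot and the scene stay as the last step left them, time stands still between calls to the robot, and variables do not carry over. Pictures are saved under pics/ and viewed, at most 10 in all, crops included, and the job is handed in when it is done.

```bash
mkdir -p pics
python3 - <<'E'
from rig import r
import cv2
for n in("side","top"):
    im=r.grab_frame(n); cv2.imwrite(f"pics/{n}0.png",im[:,:,::-1]); print(n,r.camera_params(n))
s=r.sense(); print(s)
E
```

```text
side {'fx': 532.1173123915381, 'fy': 532.1173123915381, 'cx': 326.8725846962303, 'cy': 235.0984108769976, 'k1': -0.11322579224483718, 'rvec': array([ 2.11944501, -0.24541711,  0.11045005]), 'tvec': array([-519.50552434,  152.09590822,  824.90074583])}
top {'fx': 561.0352544258166, 'fy': 561.0352544258166, 'cx': 323.08975389175754, 'cy': 242.45419910053096, 'k1': 0.0336250572540052, 'rvec': array([ 2.16760156, -2.04776546,  0.21832473]), 'tvec': array([-32.8703802 , 551.57901605, 831.53009487])}
{'clock': 0.1, 'qpos': array([ 1.17256890e+00,  3.53604126e-01,  1.63403176e+00,  1.10828379e-05,
        1.15517577e+00, -2.43583732e-03]), 'qvel': array([ 0.00103443, -0.00264074, -0.00089179,  0.00077634,  0.00266782,
        0.00142705]), 'joint_efforts': array([-2.79986398e-04, -6.06357336e+01, -3.42817640e+01,  9.95217647e-05,
        3.98250108e-03, -6.20188402e-06]), 'eef_pos': array([240.8345238 , 576.33056871, 255.63294634]), 'tcp_rot': array([-3.14037368e+00, -1.31030935e-05,  2.74579657e+00]), 'contact_force': array([ 0.12221104, -0.13005369,  0.13244261]), 'wrist_torque': array([-0.02069313,  0.00061193,  0.01138857]), 'grasp_force': 0.0, 'opening': 0.996034265073556}
```

View pics/top0.png

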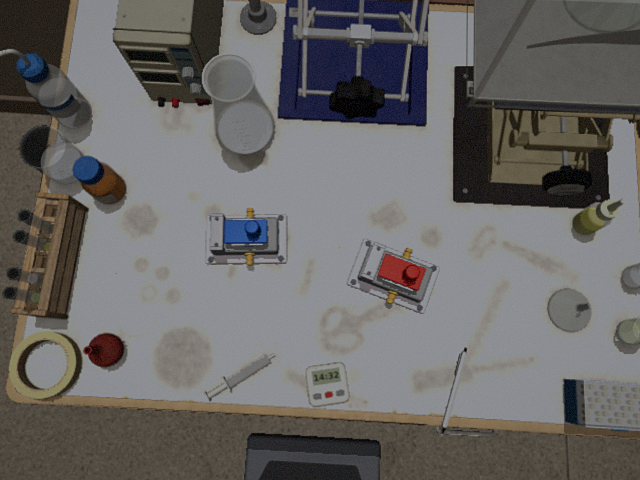

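View pics/side0.png

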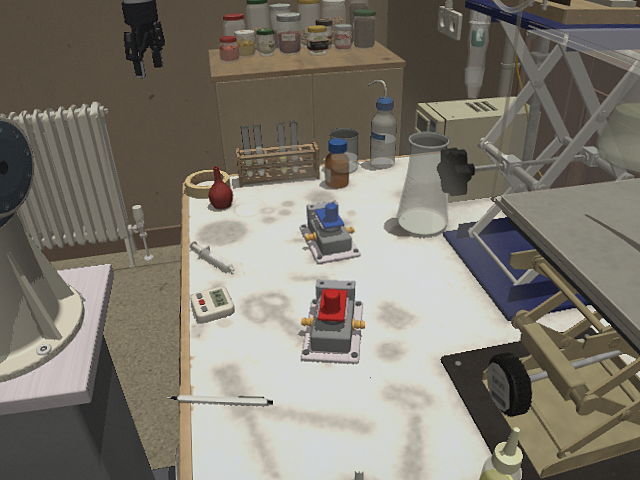

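The top view shows the red knob at about (411,272), with its bridge end to the left near (372,260). The blue knob is at about (252,228). The side view shows the red knob at about (335,297) with the bridge behind it. Next I'll measure with masks.

```bash
cat > h.py <<'E'
import numpy as np, cv2
from rig import r
def cam(n):
    p=r.camera_params(n); R=cv2.Rodrigues(p["rvec"])[0]; return p,R,-R.T@p["tvec"]
def ray(n,u,v):
    p,R,c=cam(n); K=np.array([[p["fx"],0,p["cx"]],[0,p["fy"],p["cy"]],[0,0,1]])
    x=cv2.undistortPoints(np.array([[[u,v]]],float),K,np.array([p["k1"],0,0,0]))[0,0]
    d=R.T@np.array([x[0],x[1],1]); return c,d/np.linalg.norm(d)
def onz(n,u,v,z):
    c,d=ray(n,u,v); return c+d*(z-c[2])/d[2]
def tri(a,b):
    (c1,d1),(c2,d2)=ray(*a),ray(*b)
    t=np.linalg.lstsq(np.c_[d1,-d2],c2-c1,rcond=None)[0]
    p,q=c1+t[0]*d1,c2+t[1]*d2; return (p+q)/2,np.linalg.norm(p-q)
E
python3 - <<'E'
from h import *
A=[]
for n,(x,y,w,h) in dict(top=(335,230,120,90),side=(285,265,100,110)).items():
    im=cv2.imread(f"pics/{n}0.png"); c=cv2.resize(im[y:y+h,x:x+w],None,fx=400/w,fy=400/w,interpolation=cv2.INTER_CUBIC)
    c=cv2.copyMakeBorder(c,0,max(0,450-c.shape[0]),0,0,cv2.BORDER_CONSTANT); A.append(c[:450])
    b,g,rr=[im[...,i].astype(int) for i in range(3)]
    m=((rr>90)&(rr>2.2*g)&(rr>2.2*b)).astype(np.uint8); M=np.zeros_like(m); M[y:y+h,x:x+w]=m[y:y+h,x:x+w]
    print(n,M.sum(),cv2.minAreaRect(np.argwhere(M)[:,::-1].astype(np.float32)))
cv2.imwrite("pics/crop.png",np.hstack(A))
E
```

```text
top 891 ((401.4891662597656, 271.5910949707031), (43.25343322753906, 23.18419647216797), 20.85445785522461)
side 735 ((332.1646423339844, 304.5182800292969), (25.6201171875, 31.91471290588379), 6.34019136428833)
```

View pics/crop.png

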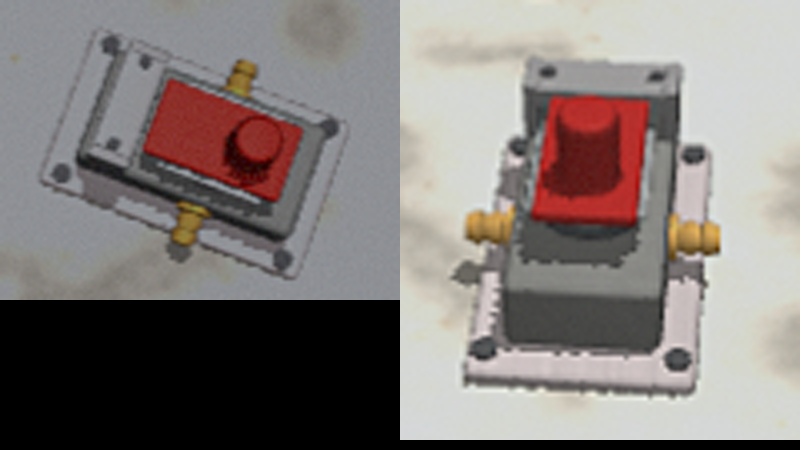

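The crop shows the top of the red knob at about (413.0,270.8) in the top view and (331.8,290.8) in the side view. The plate and base-flange corners are clear in the top view, and the bridge is on the left, up and away from the side camera.

Run:
```python
from h import *
p,e=tri(("top",413,270.8),("side",331.8,290.8)); print("knob tri",p,e)
print("top@91",onz("top",413,270.8,91),"side@91",onz("side",331.8,290.8,91))
def cr(P,z): return np.array([onz("top",335+a/3.3333,230+b/3.3333,z) for a,b in P])
pl=cr([(167,80),(302,123),(278,200),(145,150)],61); ba=cr([(97,30),(349,122),(293,278),(40,182)],3)
for q in(pl,ba):
    # +y direction: from knob end (corners 1,2) to bridge end (0,3)
    d=(q[0]+q[3]-q[1]-q[2])[:2]; w=(q[0]+q[1]-q[2]-q[3])[:2]
    print(q.mean(0),np.linalg.norm(d)/2,np.linalg.norm(w)/2,np.degrees(np.arctan2(d[1],d[0])),np.degrees(np.arctan2(w[1],w[0])))
b=onz("top",252,228,91); print("blue",b)
```

```text
knob tri [ 509.70922569 -139.54966799   92.65165782] 0.7000386921175997
top@91 [ 509.63685096 -139.76923179   91.        ] side@91 [ 510.52491446 -137.44280074   91.        ]
[ 512.79421341 -127.04655723   61.        ] 65.89269306319645 36.80348837289326 73.75286189391474 -15.491913038030917
[ 514.6612581  -120.76547868    3.        ] 133.40048462573426 83.34975717048724 72.48571147656489 -18.049046798139575
blue [561.99564358 108.31953842  91.        ]
```

```bash
python3 - <<'E'
from h import *
print("platform corner",tri(("top",467,105),("side",497,200)))
E
python3 -m jog '[[[0,0,0],[-0.033,-0.035,0],1],[[0,0,0],[-0.033,-0.035,0],1],[[0,0,0],[-0.033,-0.035,0],1],[[0,0,0],[-0.033,-0.035,0],1],[[0,0,0],[-0.033,-0.035,0],1],[[0,0,0],[-0.033,-0.035,0],1],[[0,0,0],[-0.033,-0.035,0],1]]' 60
```

```text
platform corner (array([ 716.10735616, -185.09631342,  233.05893324]), np.float64(5.454022595354642))
clock: 0.8
eef_pos: [359.7, 259.7, 256.2]
tcp_rot: [-3.142, 0.0, 2.746]
contact_force: [1.4, -0.3, 0.3]
opening: 1.0
grasp_force: 0.0
```

```bash
python3 -m jog '[[[0,0,0],[-0.0325,-0.0345,0],1],[[0,0,0],[-0.0325,-0.0345,0],1],[[0,0,0],[-0.0325,-0.0345,0],1],[[0,0,0],[-0.0325,-0.0345,0],1],[[0,0,0],[-0.0325,-0.0345,0],1],[[0,0,0],[-0.0325,-0.0345,0],1],[[0,0,0],[-0.0325,-0.0345,0],1],[[0,0,0],[-0.0325,-0.0345,0],1],[[0,0,0],[-0.0325,-0.0345,0],1]]' 60
python3 -m jog '[[[0,0,0.148],[0,0,0],1],[[0,0,0.148],[0,0,0],1],[[0,0,0.148],[0,0,0],1],[[0,0,0.148],[0,0,0],1],[[0,0,0.148],[0,0,0],1],[[0,0,0.148],[0,0,0],1],[[0,0,0.148],[0,0,0],1],[[0,0,0.148],[0,0,0],1],[[0,0,0.148],[0,0,0],1],[[0,0,0.148],[0,0,0],1],[[0,0,0],[0,0,0],1]]'
```

```text
clock: 1.7
eef_pos: [510.0, -139.8, 256.1]
tcp_rot: [3.141, -0.0, 2.745]
contact_force: [0.8, -0.4, 0.5]
opening: 0.999
grasp_force: 0.0
clock: 2.8
eef_pos: [509.6, -137.6, 256.0]
tcp_rot: [-3.141, 0.0, 1.264]
contact_force: [-0.5, -0.1, 1.0]
opening: 0.995
grasp_force: 0.0
```

```bash
python3 -m jog '[[[0,0,0],[-0.0015,0.0005,0.035],1],[[0,0,0],[0,0,0.035],1],[[0,0,0],[0,0,0.035],1],[[0,0,0],[0,0,0.03],1],[[0,0,0],[0,0,0],1]]'
python3 - <<'E'
from h import *
t=r.grab_frame("top")[200:320,340:480,::-1]; s=r.grab_frame("side")[220:370,245:420,::-1]
cv2.imwrite("pics/c2.png",np.hstack([cv2.resize(t,(395,340),interpolation=2),cv2.resize(s,(395,340),interpolation=2)]))
E
```

```text
clock: 3.3
eef_pos: [507.1, -138.5, 117.8]
tcp_rot: [-3.134, 0.0, 1.27]
contact_force: [0.5, 0.3, 1.1]
opening: 0.999
grasp_force: 0.0
```

View pics/c2.png

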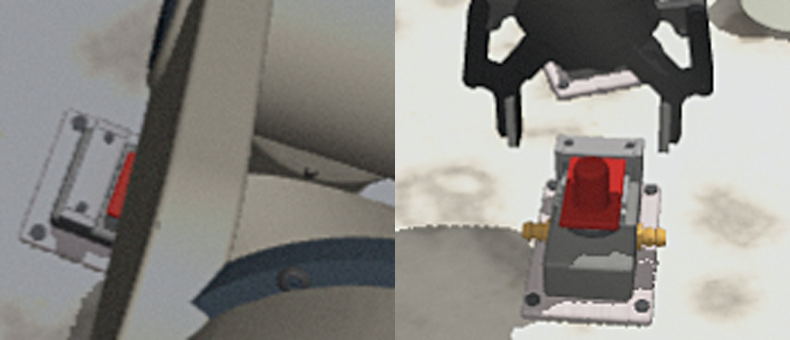

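In the side crop the open fingers straddle the knob: the tips are at crop x of about 515 and 663, and the knob is at about 591. The arm hides the knob in the top view. I'll keep descending.

```bash
python3 -m jog '[[[0,0,0],[0,0,0.009],1],[[0,0,0],[0,0,0.009],1],[[0,0,0],[0,0,0.006],1],[[0,0,0],[0,0,0],1],[[0,0,0],[0,0,0],1]]'
```

```text
clock: 3.9
eef_pos: [509.9, -139.3, 97.3]
tcp_rot: [-3.141, 0.0, 1.266]
contact_force: [0.1, -0.7, -0.0]
opening: 0.997
grasp_force: 0.0
```

```bash
python3 -m jog '[[[0,0,0],[0,0,0.006],1],[[0,0,0],[0,0,0],-0.2],[[0,0,0],[0,0,0],-0.2],[[0,0,0],[0,0,0],-0.2],[[0,0,0],[0,0,0],-0.2],[[0,0,0],[0,0,0],-1],[[0,0,0],[0,0,0],-1],[[0,0,0],[0,0,0],-1],[[0,0,0],[0,0,0],-1],[[0,0,0],[0,0,0],-1]]' 50
```

```text
clock: 4.9
eef_pos: [509.5, -139.2, 91.3]
tcp_rot: [-3.141, 0.0, 1.266]
contact_force: [-3.9, 1.6, 3.5]
opening: 0.246
grasp_force: 48.8
```

```bash
python3 -m jog '[[[0,0,0],[0,0,0.003],-1],[[0,0,0],[0,0,0.003],-1],[[0,0,0],[0,0,0.003],-1],[[0,0,0],[0,0,0.002],-1],[[0,0,0],[0,0,0.001],-1],[[0,0,0],[0,0,0],-1],[[0,0,0],[0,0,0],-1]]'
```

```text
clock: 5.6
eef_pos: [509.5, -139.2, 79.1]
tcp_rot: [-3.141, 0.0, 1.266]
contact_force: [-4.2, 1.0, 6.9]
opening: 0.251
grasp_force: 49.2
```

```bash
python3 -m jog '[[[0,0,0],[0,0,0.001],-1],[[0,0,0],[0,0,0.0005],-1],[[0,0,0],[0,0,0],-1]]'
python3 -m jog '[[[0,0,0],[0.003,0,0],-1],[[0,0,0],[0.003,0,0],-1],[[0,0,0],[0.003,0,0],-1],[[0,0,0],[0,0,0],-1]]'
```

```text
clock: 5.9
eef_pos: [509.5, -139.2, 77.7]
tcp_rot: [-3.141, 0.0, 1.266]
contact_force: [-4.8, 0.6, 7.6]
opening: 0.249
grasp_force: 49.3
clock: 6.3
eef_pos: [512.4, -130.4, 77.8]
tcp_rot: [-3.141, -0.0, 1.266]
contact_force: [-5.0, 1.6, 7.2]
opening: 0.249
grasp_force: 49.2
```

```bash
python3 -m jog '[[[0,0,0],[0.003,0,0],-1],[[0,0,0],[0.003,0,0],-1],[[0,0,0],[0.002,0,0],-1],[[0,0,0],[0.001,0,0],-1],[[0,0,0],[0,0,0],-1]]'
python3 -m jog '[[[0,0,0],[0.001,0,0],-1],[[0,0,0],[0.001,0,0],-1],[[0,0,0],[0.001,0,0],-1],[[0,0,0],[0,0,0],-1]]'
python3 - <<'E'
from h import *
s=r.grab_frame("side")[220:370,245:420,::-1]
cv2.imwrite("pics/c3.png",cv2.resize(s,(700,600),interpolation=2))
E
```

```text
clock: 6.8
eef_pos: [515.2, -121.9, 77.8]
tcp_rot: [-3.141, -0.0, 1.266]
contact_force: [-4.6, 2.6, 7.6]
opening: 0.245
grasp_force: 49.2
clock: 7.2
eef_pos: [515.6, -120.5, 77.8]
tcp_rot: [-3.141, 0.002, 1.267]
contact_force: [-6.4, -10.2, 7.9]
opening: 0.25
grasp_force: 49.2
```

View pics/c3.png

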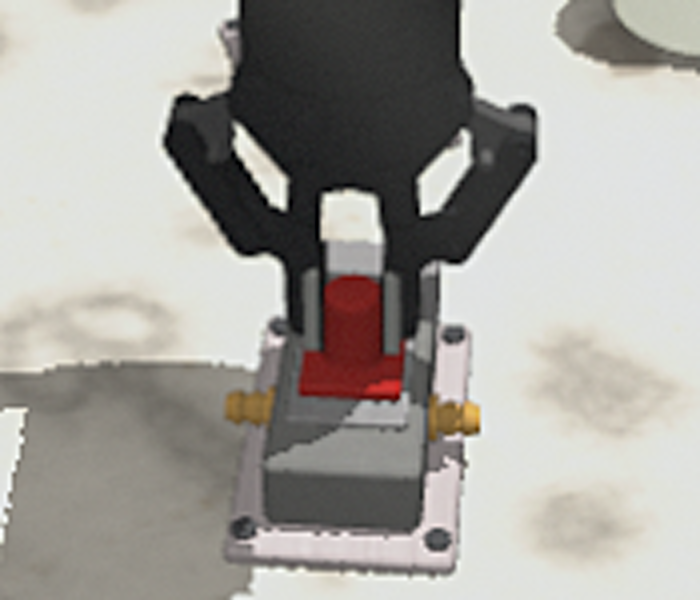

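The picture shows the knob still held and the plate slid forward under the bridge. The side force rose by about 12 N after 19.7 mm of travel, so this looks like the stop. I'll push slightly more to confirm.

```bash
python3 -m jog '[[[0,0,0],[0.001,0,0],-1],[[0,0,0],[0,0,0],-1],[[0,0,0],[0,0,0],-1]]'
```

```text
clock: 7.55
eef_pos: [515.7, -120.2, 77.8]
tcp_rot: [-3.141, 0.003, 1.267]
contact_force: [-8.8, -13.6, 8.1]
opening: 0.247
grasp_force: 49.3
```

```bash
python3 -m jog '[[[0,0,0],[-0.001,0,-0.001],-1],[[0,0,0],[0,0,-0.001],-1],[[0,0,0],[0,0,-0.001],-1],[[0,0,0],[0,0,0],-1],[[0,0,0],[0,0,0],-0.3],[[0,0,0],[0,0,0],0],[[0,0,0],[0,0,0],0.5],[[0,0,0],[0,0,0],1],[[0,0,0],[0,0,0],1],[[0,0,0],[0,0,0],1],[[0,0,0],[0,0,0],1],[[0,0,0],[0,0,0],1]]' 20
```

```text
clock: 8.75
eef_pos: [516.2, -119.2, 80.8]
tcp_rot: [3.142, -0.0, 1.266]
contact_force: [0.5, -0.2, 0.3]
opening: 0.996
grasp_force: 0.0
```

Released with no contact force. I'll rise straight up and move aside so the top camera can see the valve.

```bash
python3 -m jog '[[[0,0,0],[0,0,-0.02],1],[[0,0,0],[0,0,-0.035],1],[[0,0,0],[0,0,-0.04],1],[[0,0,0],[0,0,-0.04],1],[[0,0,0],[0,0,-0.03],1],[[0,0,0],[0,-0.04,0],1],[[0,0,0],[0,-0.04,0],1],[[0,0,0],[0,-0.04,0],1],[[0,0,0],[0,-0.03,0],1],[[0,0,0],[0,0,0],1]]'
python3 - <<'E'
from h import *
T=r.grab_frame("top")[:,:,::-1];S=r.grab_frame("side")[:,:,::-1]
t=T[200:320,340:480]; s=S[250:370,265:405]
cv2.imwrite("pics/c4.png",np.hstack([cv2.resize(t,(400,343),interpolation=2),cv2.resize(s,(400,343),interpolation=2)]))
E
```

```text
clock: 9.75
eef_pos: [369.4, -73.2, 245.4]
tcp_rot: [-3.139, 0.0, 1.266]
contact_force: [0.2, -0.3, -0.2]
opening: 1.001
grasp_force: 0.0
```

View pics/c4.png

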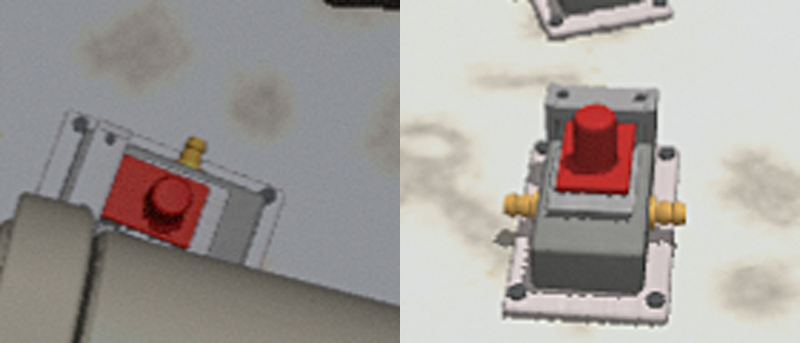

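The plate is under the bridge. The knob top is at about (400.6,266.5) in the top view and (334.3,289.2) in the side view. Next I'll triangulate.

Run:
```python
from h import *
p,e=tri(("top",400.6,266.5),("side",334.3,289.2)); print(p,e)
d=p-np.array([509.7,-139.5,92.65]); a=np.radians(72.5); print("slide",d[0]*np.cos(a)+d[1]*np.sin(a),"dz",d[2])
```

```text
[ 517.27746662 -122.28184268   81.00042357] 0.7230118673277315
slide 18.69983665147756 dz -11.649576426675367
```

```bash
python3 -c "from rig import r; print(r.sign_off())"
```

```text
the job is handed in; nothing more can be done
None
```

The red valve is closed: after I let go, the cameras put the knob about 11 mm down and the keeper slid about 19 mm to its stop under the bridge; the blue valve was not touched, and the job was handed in at about 10 s.

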